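# Fit the divider into the drawer and shut the drawer in its case

## Task

Fit the toothed wooden divider into the small open drawer so that all four plates sit in their slots and it rests on the drawer's floor, and let go of it while the drawer is still out on the table. Then push the drawer, with its divider, into the low wooden case until it stops fully home. Leave the things lying around where they are.

Things in the scene. Friction and masses are not known exactly. Their poses are not given: they have to be found in the camera images.
- divider: Loose plywood divider, 140 g, 106 x 92 x 42 mm, standing on its plates. Origin: centre of its underside, z up. Four plates along its x (106 mm long, 6 thick, z = 0 to 26, lowest 3 mm tapered) at y = -39, -13, 13, 39 mm, under one spine along its y (14 mm wide, 92 long, z = 26 to 42 mm). Half a turn about z gives the same part.
- divider_grip (a point): Middle of the divider's spine, 36 mm above its underside: pinch here above the plates, fingers closing along the divider's x across the 14 mm width.
- drawer: Loose open drawer of light wood, about 400 g, 130 x 130 x 34 mm. Origin: centre of its underside; x points to the end that enters the case first, z up. Floor 6 mm, walls 8 mm thick; inside 114 mm long. Ribs (10 mm deep, tops at z = 26 mm) inside both end walls leave four 10 mm wide slots at y = -39, -13, 13, 39 mm. It slides on the table at a few N.
- drawer_in (a point): Centre of the drawer's inner floor, 6 mm above its underside: the seated divider's origin is here, its x along the drawer's x (either way round); the divider's top is then 48 mm above the table.
- drawer_front (a point): Middle of the drawer's front face (x = -65 mm of the drawer), 17 mm above its underside. Push the face along the drawer's x; two fingertips spread across it keep the drawer from turning.
- drawer_case: Low drawer case of darker wood, fixed, 140 deep, 160 wide, 62 mm high, open in front, no floor. Origin: its middle at table level; x is the way the drawer goes in. Mouth at x = -65 mm, 136 mm wide, 56 mm high inside; back stop at x = 62 mm. Flared guides, 30 mm high, reach out to x = -101 mm and are about 174 mm apart at their tips.
- case_home (a point): The drawer's origin lies here when it is fully home against the back stop: 3 mm in front of the case's origin, at table level; the drawer's front then stands 3 mm proud of the case and its x points along the case's x.
- pen_rest: Bystander: dark wooden pen rest with scalloped top, 120 x 35 x 22 mm; origin under its centre.
- blank_walnut: Bystander: dark square-section wood blank, 26 x 142 x 23 mm, long along its y; origin under its centre.
- blank_beech: Bystander: pale square-section wood blank, 24 x 150 x 22 mm, long along its y; origin under its centre.
- glue_bottle: Bystander: upright white glue bottle with an orange nozzle, 47 mm wide, 126 mm high; origin under its centre.
- wax_tin: Bystander: round flat tin, 67 mm across, 22 mm high; origin under its centre.
Not all that is in view belongs to the job. What is shaped like the divider but orange is not meant.

How it is judged:
On the way:
1. the divider is seated in all four slots and let go, with the drawer still wholly outside the case (z of divider in the frame of drawer between 0.003 and 0.009 m and x of divider in the frame of drawer between -0.007 and 0.007 m and y of divider in the frame of drawer between -0.0045 and 0.0045 m and angle between the x axis of divider and the x axis of drawer, either way round below 0.06 rad and angle between divider's own z axis and vertical below 0.06 rad and contact force between the fingers and divider below 0.2 N and x of drawer in the frame of drawer_case below -0.13 m), for 0.2 s.
At the end, for the whole second after the job is handed in: Drawer flat and home: within 6 mm of the home point and 0.06 rad of the case. Divider in it: at most 3 mm off the drawer floor, 7 mm lengthwise and 4.5 mm sideways of centre, within 0.06 rad of its direction and of upright. Both at rest; no bystander moved over 30 mm (z of divider in the frame of drawer between 0.003 and 0.009 m and x of divider in the frame of drawer between -0.007 and 0.007 m and y of divider in the frame of drawer between -0.0045 and 0.0045 m and angle between the x axis of divider and the x axis of drawer, either way round below 0.06 rad and angle between divider's own z axis and vertical below 0.06 rad and horizontal distance between drawer and case_home below 0.006 m and angle between the x axis of drawer and the x axis of drawer_case, either way round below 0.06 rad and height (world z) of drawer below 0.004 m and linear speed of each of drawer, divider below 0.01 m/s); the robot touches nothing.
It fails at once if one of the things lying around (pen rest, blanks, bottle, tin) is moved more than 30 mm (distance of any of pen_rest, blank_walnut, blank_beech, glue_bottle, wax_tin from where it was at the start of the episode above 0.03 m).
It also fails if it takes over 56 s, if anything falls off the work surface, if the arm or the gripper's body presses on something with over 40 N, if the wrist force passes 120 N, or if a joint passes its speed limit or range.

## Robot

A 6-joint arm with a two-finger parallel gripper is mounted at the origin on a cart in front of the work surface, level with it; the furniture and walls round the work are solid. World frame = base frame: x ahead of the robot, y to its left, z up, the work surface at z = 0. Lengths are in m, angles in rad, forces in N, time in s.
With the tool pointing down it reaches from about 0.4 to 0.825 m from the base axis. Payload 7 kg.
Tool frame: the origin (TCP) lies midway between the tips of the shut fingers; the grasp point (between the pads) lies 19 mm behind it (grip_point_offset is the distance from the TCP to the grasp point, in m); z points along the fingers, y is the line along which they close (so a half turn about z gives the same grasp; the last joint's range is limited). The gripper opens to 88 mm and grips with 3 to 60 N. Pads are 19 mm wide; open, the fingers measure 130 mm over their backs; the gripper's body (78 mm by 193 mm) begins 47 mm behind the grasp point.
Start: joints at [1.549, 0.359, 0.012, 0, -1.224, -0.288], TCP at [0.206, 0.643, 0.227] pointing down, gripper open.
Joint ranges: [-3.07, 3.07], [-1.43, 2.12], [-1.02, 1.25], [-3.03, 1.67], [-3.05, -0], [-3.03, 3.03]. Speed limits (rad/s): [2.39, 2.39, 3.01, 3.14, 3.14, 3.14].

## Interface

Orientations are given as [roll, pitch, yaw] about the fixed x, y, z axes, in that order (R = Rz(yaw) Ry(pitch) Rx(roll)).
In Python, from station import get_state, grab_frame, camera_params, job_done, grip_point_offset gives the robot as it stands.
- The arm moves only by the shell command python3 -m creep 'ROWS' [FORCE]. ROWS is JSON, a list that holds one entry, the list of rows, each a list of 7 numbers: the finger opening in cm, from 0 to 8.76, then the shift along the tool's x, y, z in cm, then the turn, a rotation vector about the tool's x, y, z in rad. In form: [[[fingers, tx, ty, tz, wx, wy, wz], ...]]. A call has 1 to 20 rows; each row is the pose to reach, as a shift and turn from the pose commanded when the call began, along the tool's axes at that moment; what a row does not reach only later rows make up. A row lasts 1/8 s, in which the tool goes at most 62.5 mm and 10.7 degrees, less where a joint would pass 70% of its speed; a pose out of reach is approached as far as the arm can. A call with a gripper value outside its range is refused whole. The fingers move at their own pace and stop on an object; FORCE is the grip in N (left out, the last holds). Time passes only in rows, so rows that repeat a pose let the fingers close. It gives the time, the measured TCP pose, the force, the opening and the grip force at its end, in the units of the state.
- get_state(): the state, without advancing time (a new reading comes with each control period).
- grab_frame(name): name is "scene" or "top" or "wrist"; returns the picture (420x560x3 uint8, blue, green, red); there is no depth.
- camera_params(name): a dict with "vertical_fov" (degrees; the focal length in pixels is half the picture's height over the tangent of half this angle, whatever the lens; pixels are square), "cx", "cy" (the principal point, pixels), "view" (4x4, takes a point from world to camera coordinates). Camera axes: x right, y down, z forward; pixel columns grow to the right and rows downward; lengths in m; the calibration is good to about 2 mm. A picture is of the moment at which its call begins: read the wrist's pose just before it. camera_params takes no time and is no camera call; for the wrist camera it gives the pose at the moment of the call.
- job_done(): hands the job in; it is judged then, once.
The state is a dict: "t": time; "q": joint angles; "qd": joint speeds; "joint_efforts": joint torques, N m; "eef_pos": TCP position; "ee_rot": TCP orientation; "force": force on the tool from outside, world axes, zero at the start; "moment": the same for the moment, N m; "width": finger opening in m; "gripper_force": force on a finger pad.
Only numpy, scipy, OpenCV 4.12 (cv2) and the standard library are available. Lean on these libraries where they do the work, as an engineer would, in place of code of your own. Each camera call takes 0.05 s, during which the arm holds its last target. There are 200 camera calls.

## Working session

There is one attempt and no reset: what is moved stays moved. The work goes in short steps, Python scripts to look and compute and a shell command to move; the robot and the scene stay as the last step left them, time stands still between calls to the robot, and variables do not carry over. Pictures are saved under pics/ and viewed, at most 10 in all, crops included, and the job is handed in when it is done.

```bash
mkdir -p pics; ls; python3 - <<'E'
from station import *
import cv2
s=get_state();print({k:s[k] for k in('t','eef_pos','ee_rot','width','force')},grip_point_offset)
for n in('top','scene'):
    cv2.imwrite(f'pics/{n}0.png',grab_frame(n));print(n,camera_params(n))
E
```

```text
pics
{'t': 0.0, 'eef_pos': array([0.20565346, 0.64240076, 0.22563074]), 'ee_rot': array([ 3.13995136e+00, -1.40537094e-04, -3.09908060e-01]), 'width': 0.08761641248035992, 'force': array([-0.25155844,  0.00942925, -0.12666557])} 0.0188
top {'vertical_fov': 49.292582084320316, 'cx': 276.75457484944275, 'cy': 211.97788197754522, 'view': array([[ 0.00195758, -0.99990144,  0.01390224, -0.27249943],
       [-0.99413089, -0.00344966, -0.10812898,  0.5164816 ],
       [ 0.10816628, -0.01360897, -0.99403966,  1.2233759 ],
       [ 0.        ,  0.        ,  0.        ,  1.        ]])}
scene {'vertical_fov': 57.51943664208022, 'cx': 283.2831059425979, 'cy': 207.301874030216, 'view': array([[ 0.69444675, -0.71924783,  0.02064655, -0.54189486],
       [-0.32487764, -0.33901966, -0.8829044 ,  0.12614444],
       [ 0.64202666,  0.60642249, -0.46909864,  0.69386454],
       [ 0.        ,  0.        ,  0.        ,  1.        ]])}
```

View pics/top0.png

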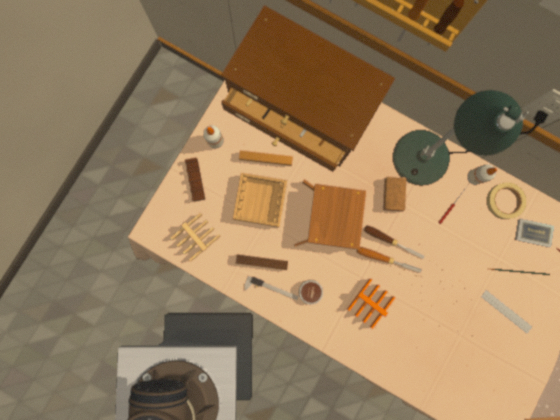

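View pics/scene0.png

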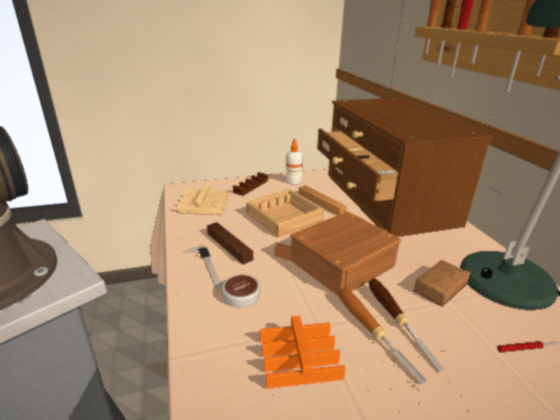

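The top view shows the pale divider at about (193,236), the open drawer at (260,201), the case at (335,216) with its mouth to the left, and the orange look-alike at (371,303). Divider candidates are pale (193,236), which I choose, and orange (371,303), which I reject. I'll check with a close crop.

```bash
python3 - <<'E'
import cv2
i=cv2.imread('pics/top0.png')[140:275,160:380]
cv2.imwrite('pics/crop0.png',cv2.resize(i[:132,:176*1+44],None,fx=3.6,fy=3.6,interpolation=cv2.INTER_CUBIC))
E
cat > h.py <<'E'
import numpy as np, cv2
from station import *
from scipy.spatial.transform import Rotation as R
def K(p): 
    f=210/np.tan(np.radians(p['vertical_fov']/2)); return f,p['cx'],p['cy']
def ray(p,uv,z):
    f,cx,cy=K(p);V=np.array(p['view']);Rt=V[:3,:3].T;c=-Rt@V[:3,3]
    d=Rt@np.array([(uv[0]-cx)/f,(uv[1]-cy)/f,1]);return c+d*(z-c[2])/d[2]
def proj(p,P):
    f,cx,cy=K(p);V=np.array(p['view']);P=np.atleast_2d(P)@V[:3,:3].T+V[:3,3]
    return np.c_[f*P[:,0]/P[:,2]+cx,f*P[:,1]/P[:,2]+cy]
def rel(pos,rpy):  # shift cm & rotvec in the tool axes from present pose
    s=get_state();A=R.from_euler('xyz',s['ee_rot']);B=R.from_euler('xyz',rpy)
    return np.round(A.inv().apply(np.array(pos)-s['eef_pos'])*100,2),np.round((A.inv()*B).as_rotvec(),3)
E
```

```text
(no output)
```

View pics/crop0.png

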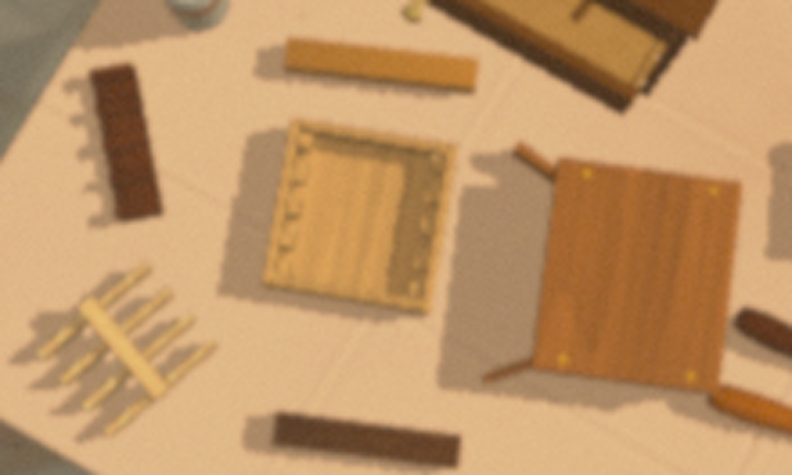

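The crop shows the pale plywood divider: its spine runs from (87,302) to (161,392) over four plates. It also shows the drawer corners (293,121), (456,148), (427,313), (264,285), and the case top corners (557,158), (741,182), (722,390), (533,370).

```bash
cat > m.py <<'E'
from h import *
p=camera_params('top')
def W(l,z): return np.array([ray(p,(160+(u+.5)/3.6-.5,140+(v+.5)/3.6-.5),z) for u,v in l])[:,:2]
def show(n,l,z):
    w=W(l,z);print(n,'c',w.mean(0).round(4),'sides',np.linalg.norm(np.roll(w,-1,0)-w,axis=1).round(4),'angs',np.degrees([np.arctan2(*(d[::-1])) for d in np.roll(w,-1,0)-w]).round(1))
show('spine',[(80,308),(95,297),(168,385),(155,398)],.042)
show('drawer',[(293,121),(456,148),(427,313),(264,285)],.034)
show('case',[(557,158),(741,182),(722,390),(533,370)],.062)
show('tin..',[(273,412),(460,435),(456,467),(273,445)],.022)
show('beech',[(288,38),(478,60),(474,92),(287,68)],.022)
show('pen',[(90,70),(133,64),(162,214),(118,220)],.022)
E
python3 m.py
```

```text
spine c [ 0.4502 -0.049 ] sides [0.0138 0.0862 0.0136 0.0882] angs [ -53.  -139.6  135.6   40.5]
drawer c [ 0.5503 -0.2242] sides [0.1263 0.1283 0.125  0.1276] angs [-99.3 170.1  80.4  -9.3]
case c [ 0.504  -0.4314] sides [0.1386 0.1559 0.14   0.1593] angs [-97.3 173.7  84.1  -6.8]
tin.. c [ 0.3815 -0.229 ] sides [0.1426 0.0242 0.1392 0.0248] angs [-96.9 172.8  83.3   0.7]
beech c [ 0.6708 -0.24  ] sides [0.1484 0.0255 0.146  0.0237] angs [-96.4 172.9  82.8  -1.3]
pen c [ 0.6092 -0.0433] sides [0.0334 0.1195 0.0339 0.1193] angs [ -81.6 -168.1   98.1   11.7]
```

```bash
python3 - <<'E'
from h import *
print(rel([.5,.3,.24],[np.pi,0,0.2]));print(rel([.45,-.049,.2],[np.pi,0,.698]))
E
```

```text
(array([38.47, 23.64, -1.39]), array([ 0.001,  0.   , -0.51 ]))
(array([44.36, 58.4 ,  2.66]), array([ 1.000e-03,  1.000e-03, -1.008e+00]))
```

```bash
python3 -m creep '[[[8.7,5.5,3.4,0,0,0,-0.1],[8.7,11,6.8,0,0,0,-0.2],[8.7,16.5,10.2,0,0,0,-0.3],[8.7,22,13.6,0,0,0,-0.4],[8.7,27.5,17,0,0,0,-0.5],[8.7,33,20.4,0,0,0,-0.5],[8.7,38.5,23.6,-1,0,0,-0.5],[8.7,39.5,29.5,-1,0,0,-0.6],[8.7,40.5,35.5,-1,0,0,-0.7],[8.7,41.5,41.5,0,0,0,-0.8],[8.7,42.5,47.5,1,0,0,-0.9],[8.7,43.5,53.5,2,0,0,-1.0],[8.7,44.4,58.4,2.7,0,0,-1.0],[8.7,44.4,58.4,2.7,0,0,-1.008],[8.7,44.4,58.4,2.7,0,0,-1.008],[8.7,44.4,58.4,2.7,0,0,-1.008]]]'
python3 - <<'E'
from h import *
p=camera_params('wrist');cv2.imwrite('pics/w1.png',cv2.resize(grab_frame('wrist'),None,fx=1.42,fy=1.42,interpolation=cv2.INTER_CUBIC));s=get_state();print(s['t'],s['eef_pos'],s['ee_rot'],s['q']);print(p)
np.save('w1.npy',p,allow_pickle=True)
E
```

```text
t: 2.1
eef_pos: [0.451, -0.0478, 0.1997]
ee_rot: [3.142, -0.0, 0.699]
force: [-0.1, -0.4, 0.2]
width: 0.0868
gripper_force: 0.0
2.15 [ 0.45096311 -0.04770765  0.19965809] [ 3.14155596e+00 -2.18184973e-04  6.99670778e-01] [ 3.31260978e-01  7.03504725e-03 -4.93987367e-01 -5.05619979e-05
 -1.06955715e+00  1.93923041e+00]
{'vertical_fov': 59.080663401485744, 'cx': 279.26523671468465, 'cy': 204.66068485988225, 'view': array([[ 6.43213426e-01, -7.65686939e-01,  2.53679675e-05,
        -3.26968609e-01],
       [-7.38154594e-01, -6.20076142e-01,  2.65769401e-01,
         2.78534641e-01],
       [-2.03480429e-01, -1.70965172e-01, -9.64036631e-01,
         4.47842717e-01],
       [ 0.00000000e+00,  0.00000000e+00,  0.00000000e+00,
         1.00000000e+00]])}
```

View pics/w1.png

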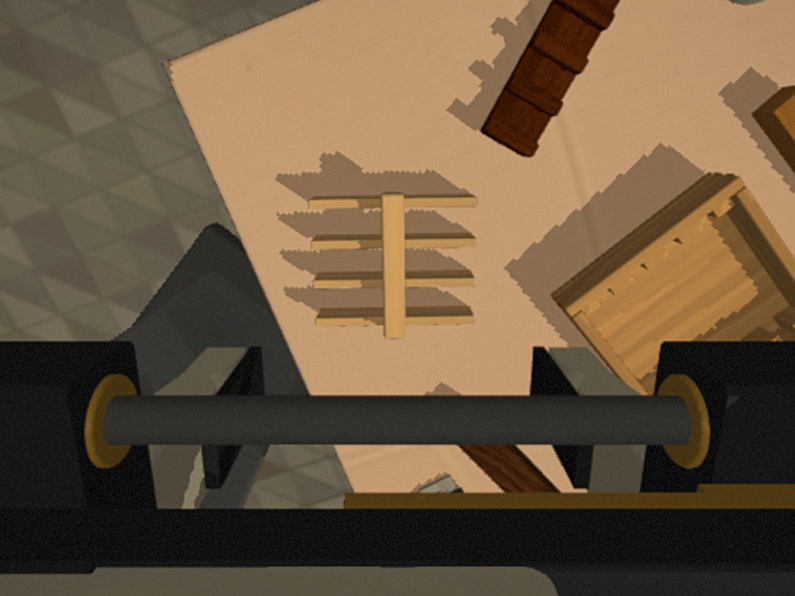

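The wrist view shows the divider with its spine top at (383,193), (404,193), (405,338), (385,338), its plates square to the spine, and nothing in the way of the grasp.

```bash
python3 - <<'E'
from h import *
p=np.load('w1.npy',allow_pickle=True).item()
w=np.array([ray(p,((u+.5)/1.42-.5,(v+.5)/1.42-.5),.042) for u,v in [(383,193),(404,193),(405,338),(385,338)]])[:,:2]
a=(w[0]+w[1])/2;b=(w[2]+w[3])/2;d=a-b
print(w.mean(0),np.linalg.norm(d),np.degrees(np.arctan2(d[1],d[0])),np.linalg.norm(w[0]-w[1]))
q=np.array([ray(p,((u+.5)/1.42-.5,(v+.5)/1.42-.5),.026) for u,v in [(308,200),(478,199),(474,318),(315,320)]])[:,:2]
print(q.mean(0),np.degrees([np.arctan2(*(q[1]-q[0])[::-1]),np.arctan2(*(q[2]-q[3])[::-1])]),np.linalg.norm(q[1]-q[0]))
c=w.mean(0);yaw=np.arctan2(d[1],d[0]);print(rel([*c,.028],[np.pi,0,yaw]))
E
```

```text
[ 0.45046173 -0.04661676] 0.09130754232939334 40.53799668108332 0.012432728805983298
[ 0.45097834 -0.04563833] [-49.63465007 -49.20989853] 0.10609307097956229
(array([ 0.03, -0.12, 17.17]), array([ 0.   , -0.   , -0.008]))
```

```bash
python3 -m creep '[[[6,0,-0.1,5,0,0,-0.008],[6,0,-0.1,10,0,0,-0.008],[6,0,-0.1,14,0,0,-0.008],[6,0,-0.1,16,0,0,-0.008],[6,0,-0.1,17.2,0,0,-0.008],[6,0,-0.1,17.2,0,0,-0.008],[1,0,-0.1,17.2,0,0,-0.008],[1,0,-0.1,17.2,0,0,-0.008],[1,0,-0.1,17.2,0,0,-0.008],[1,0,-0.1,17.2,0,0,-0.008],[1,0,-0.1,17.2,0,0,-0.008],[1,0,-0.1,17.2,0,0,-0.008]]]' 30
```

```text
t: 3.65
eef_pos: [0.45, -0.048, 0.0276]
ee_rot: [3.142, 0.0, 0.706]
force: [-0.2, 1.1, 1.7]
width: 0.0138
gripper_force: 30.0
```

```bash
python3 - <<'E'
from h import *
print(rel([.46,-.209,.22],[np.pi,0,np.radians(-9.7)]))
E
```

```text
(array([ -9.69,  12.9 , -19.24]), array([0.   , 0.   , 0.875]))
```

```bash
python3 -m creep '[[[1,0,0,-4,0,0,0],[1,0,0,-9,0,0,0],[1,-1,1,-14,0,0,0.1],[1,-3,4,-18,0,0,0.25],[1,-6,8,-19.2,0,0,0.42],[1,-9,12,-19.2,0,0,0.58],[1,-9.7,12.9,-19.2,0,0,0.75],[1,-9.7,12.9,-19.2,0,0,0.875],[1,-9.7,12.9,-19.2,0,0,0.875],[1,-9.7,12.9,-19.2,0,0,0.875],[1,-9.7,12.9,-19.2,0,0,0.875]]]' 30
python3 - <<'E'
from h import *
p=camera_params('wrist');cv2.imwrite('pics/w2.png',cv2.resize(grab_frame('wrist'),None,fx=1.42,fy=1.42,interpolation=cv2.INTER_CUBIC))
np.save('w2.npy',p,allow_pickle=True);s=get_state();np.save('s2.npy',s,allow_pickle=True);print(s['t'],s['eef_pos'],s['ee_rot'])
E
```

```text
t: 5.03
eef_pos: [0.4599, -0.2088, 0.2196]
ee_rot: [-3.142, 0.0, -0.167]
force: [0.3, 0.2, -1.0]
width: 0.0136
gripper_force: 30.0
5.075 [ 0.45992644 -0.20875609  0.21957634] [-3.14157586e+00 -1.74085144e-05 -1.67005430e-01]
```

View pics/w2.png

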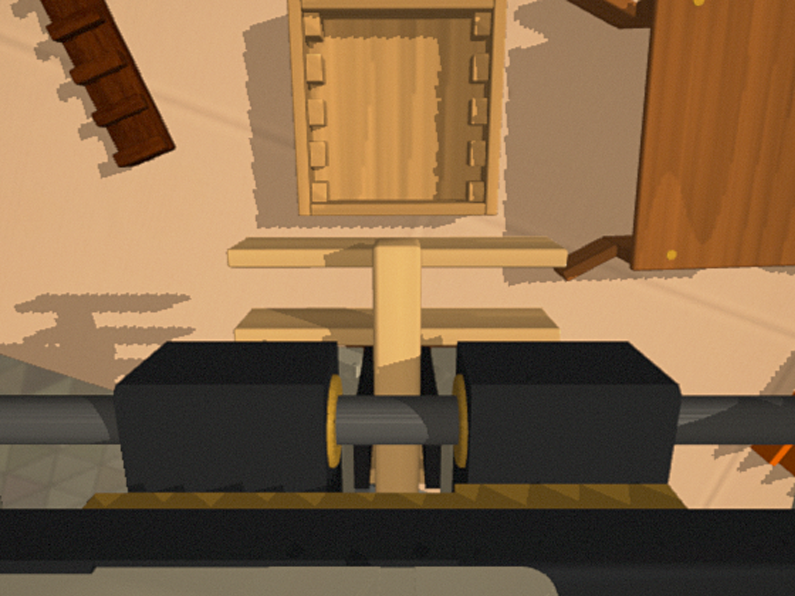

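The wrist view shows the drawer at (400,110) with its five-rib rows, and the held divider square in the grip with its spine end at (397,240). I'll enlarge the drawer and the spine end.

```bash
python3 - <<'E'
import cv2
i=cv2.imread('pics/w2.png');i=cv2.resize(i,None,fx=1/1.42,fy=1/1.42,interpolation=cv2.INTER_AREA)
cv2.imwrite('pics/c2.png',cv2.resize(i[0:195,155:405],None,fx=3,fy=3,interpolation=cv2.INTER_CUBIC));print(i.shape)
E
```

```text
(420, 560, 3)
```

View pics/c2.png

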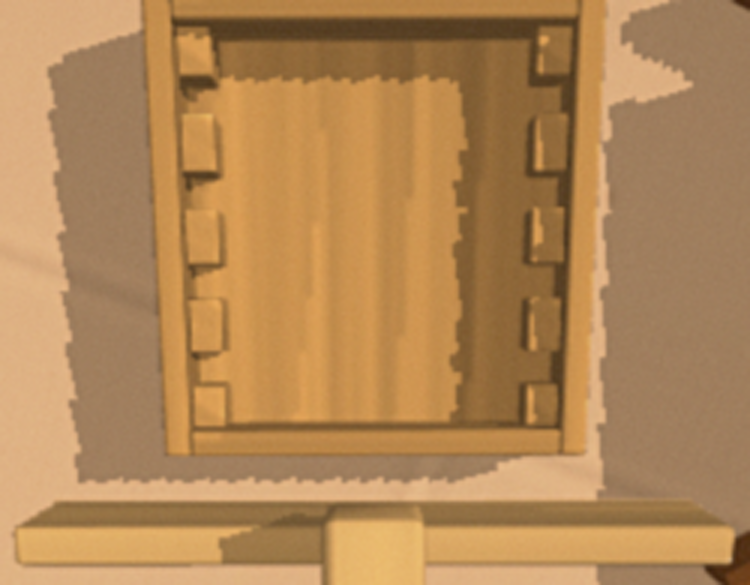

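The crop shows the drawer rim: outer corners (167,455) and (585,454), inner corners (192,430), (560,430), (172,17), (578,17). The spine end spans (330..422, 508).

```bash
python3 - <<'E'
from h import *
from scipy.optimize import least_squares
p=np.load('w2.npy',allow_pickle=True).item();s=np.load('s2.npy',allow_pickle=True).item()
V=np.array(p['view']);print('cam',-V[:3,:3].T@V[:3,3])
px=lambda u,v:np.array([155+(u+.5)/3-.5,(v+.5)/3-.5])
# drawer x goes image right, drawer y image up
obs=[((-65,-65,34),(167,455)),((65,-65,34),(585,454)),((-57,-57,34),(192,430)),((57,-57,34),(560,430)),((-57,57,34),(172,17)),((57,57,34),(578,17))]
M=np.array([o[0] for o in obs])/1e3;U=np.array([px(*o[1]) for o in obs])
def pts(v,M): c,n=np.cos(v[2]),np.sin(v[2]);return np.c_[v[0]+c*M[:,0]-n*M[:,1],v[1]+n*M[:,0]+c*M[:,1],M[:,2]]
r=least_squares(lambda v:(proj(p,pts(v,M))-U).ravel(),[.55,-.224,np.radians(-99.5)])
print('drawer',r.x,np.degrees(r.x[2]),(r.fun*3).reshape(-1,2).round(1).tolist())
v=r.x
for y in(0,26,-26): print(y,((proj(p,pts(v,np.array([[-57,y+8,26],[-47,y+8,26],[-47,y-8,26.]])/1e3))+.5)*3-.5-[465,0]).round(0).tolist())
# held divider: spine end, far plate
for z in(.014,.015): # top of spine above TCP
    Z=s['eef_pos'][2]+z
    A=R.from_euler('xyz',s['ee_rot'])
    for n,q,h in(('spineL',(330,508),Z),('spineR',(422,508),Z),('plateL',(16,524),Z-.016),('plateR',(733,528),Z-.016)):
        w=ray(p,px(*q),h);print(n,(A.inv().apply(w-s['eef_pos'])*1e3).round(1))
print('approach',rel([*v[:2],.08],[np.pi,0,v[2]+np.pi/2]))
E
```

```text
cam [ 0.53187692 -0.22027449  0.3775533 ]
drawer [ 0.55263089 -0.22389453 -1.73634853] -99.48544230947905 [[-1.9, 0.6], [1.6, 0.9], [-2.2, -0.6], [1.8, -1.2], [-0.9, 0.7], [1.5, -0.2]]
0 [[184.0, 207.0], [218.0, 207.0], [220.0, 263.0]]
26 [[180.0, 112.0], [214.0, 112.0], [216.0, 171.0]]
-26 [[188.0, 297.0], [221.0, 297.0], [223.0, 351.0]]
spineL [ 47.6  -6.5 -14. ]
spineR [ 47.6   5.5 -14. ]
plateL [ 42.4 -53.1   2. ]
plateR [41.8 51.7  2. ]
spineL [ 47.7  -6.5 -15. ]
spineR [ 47.7   5.5 -15. ]
plateL [ 42.6 -52.7   1. ]
plateR [42.  51.4  1. ]
approach (array([ 9.39, -0.05, 13.96]), array([-0.   , -0.   , -0.001]))
```

```bash
python3 -m creep '[[[1,5,0,0,0,0,0],[1,9.3,0,3,0,0,0],[1,9.3,0,8,0,0,0],[1,9.3,0,12,0,0,0],[1,9.3,0,13.5,0,0,0],[1,9.3,0,13.5,0,0,0],[1,9.3,0,14.5,0,0,0],[1,9.3,0,15.5,0,0,0],[1,9.3,0,16.2,0,0,0],[1,9.3,0,16.8,0,0,0],[1,9.3,0,17.4,0,0,0]]]' 30
```

```text
t: 6.45
eef_pos: [0.5517, -0.2247, 0.0453]
ee_rot: [3.142, -0.0, -0.169]
force: [-0.9, -0.0, -2.3]
width: 0.0142
gripper_force: 30.0
```

```bash
python3 -m creep '[[[1,0,0,0.5,0,0,0],[1,0,0,0.9,0,0,0],[1,0,0,1.15,0,0,0],[1,0,0,1.15,0,0,0],[1,0,0,1.15,0,0,0]]]' 30
```

```text
t: 7.08
eef_pos: [0.5517, -0.2247, 0.0342]
ee_rot: [-3.142, -0.0, -0.169]
force: [-0.2, 0.0, -2.0]
width: 0.0136
gripper_force: 30.0
```

```bash
python3 -m creep '[[[3.5,0,0,0,0,0,0],[3.5,0,0,0,0,0,0],[3.5,0,0,0,0,0,0],[3.5,0,0,0,0,0,0],[3.5,0,0,-3,0,0,0],[3.5,0,0,-8,0,0,0],[3.5,-4,0,-13,0,0,0],[3.5,-8,0,-17,0,0,0],[3.5,-9,0,-17,0,0,0],[3.5,-9,0,-17,0,0,0]]]'
python3 - <<'E'
from h import *
p=camera_params('wrist');i=grab_frame('wrist');np.save('w3.npy',p,allow_pickle=True);cv2.imwrite('pics/w3.png',i)
cv2.imwrite('pics/c3.png',cv2.resize(i[0:195,155:405],None,fx=3,fy=3,interpolation=cv2.INTER_CUBIC))
E
```

```text
t: 8.32
eef_pos: [0.4624, -0.2094, 0.2043]
ee_rot: [-3.141, -0.001, -0.169]
force: [-0.2, -0.6, -0.4]
width: 0.0353
gripper_force: 0.0
```

View pics/c3.png

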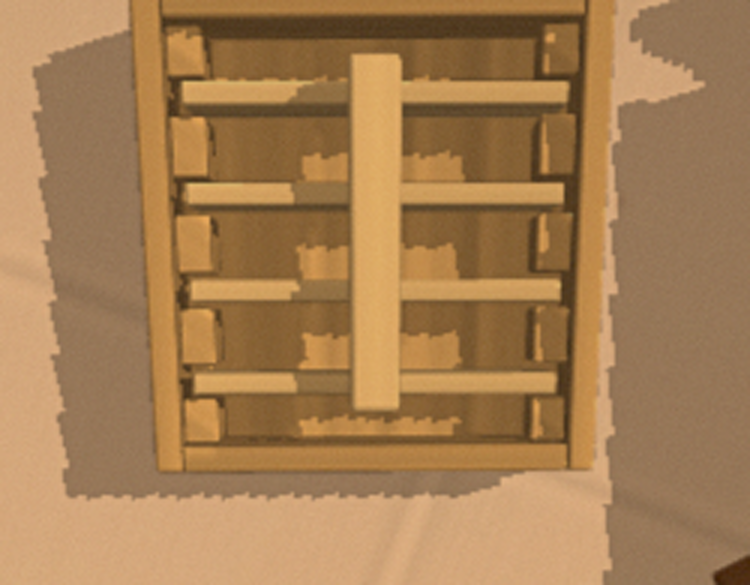

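The crop shows all four plates down between the ribs at both ends, with the divider centred and let go. Next I'll turn the tool to the push yaw and look at the case.

```bash
python3 - <<'E'
from h import *
print(rel([.53,-.26,.28],[np.pi,0,np.radians(-96.6)]), get_state()['q'])
E
```

```text
(array([ 7.48,  3.85, -7.64]), array([0.   , 0.   , 1.517])) [-3.80172162e-02  1.00114708e-01 -3.83782384e-01 -2.11092589e-04
 -1.08722633e+00  1.44009605e+00]
```

```bash
python3 -m creep '[[[5.5,1,0.5,-3,0,0,0.17],[5.5,2,1,-5,0,0,0.34],[5.5,3,1.5,-7,0,0,0.51],[5.5,4,2,-7.6,0,0,0.68],[5.5,5,2.5,-7.6,0,0,0.85],[5.5,6,3,-7.6,0,0,1.02],[5.5,7,3.5,-7.6,0,0,1.19],[5.5,7.5,3.8,-7.6,0,0,1.36],[5.5,7.5,3.8,-7.6,0,0,1.517],[5.5,7.5,3.8,-7.6,0,0,1.517],[5.5,7.5,3.8,-7.6,0,0,1.517]]]'
python3 - <<'E'
from h import *
p=camera_params('wrist');i=grab_frame('wrist');np.save('w4.npy',p,allow_pickle=True);cv2.imwrite('pics/w4.png',i)
cv2.imwrite('pics/v4.png',cv2.resize(i,None,fx=1.42,fy=1.42,interpolation=cv2.INTER_CUBIC))
E
```

```text
t: 9.75
eef_pos: [0.5306, -0.2596, 0.2789]
ee_rot: [3.14, 0.0, -1.682]
force: [-1.0, 0.3, 0.3]
width: 0.0553
gripper_force: 0.0
```

View pics/v4.png

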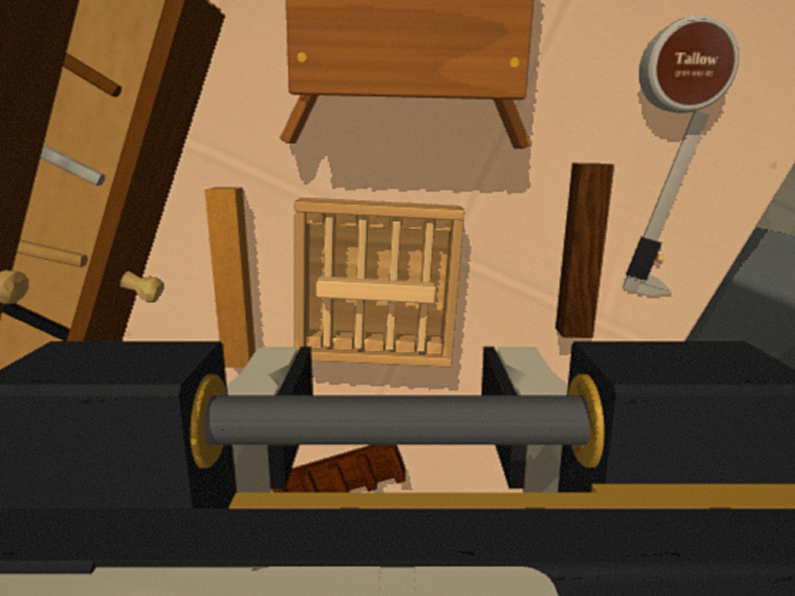

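The view shows the case's front top edge from (289,93) to (526,97), the guide tips at (287,141) and (522,146), and the drawer rim corners at (295,199), (464,207), (450,366), (296,358).

```bash
python3 - <<'E'
from h import *
p=np.load('w4.npy',allow_pickle=True).item()
f=lambda q,z:ray(p,((q[0]+.5)/1.42-.5,(q[1]+.5)/1.42-.5),z)[:2]
a,b=f((289,93),.062),f((526,97),.062);d=b-a
n=np.array([d[1],-d[0]])/np.linalg.norm(d); n=n if n[1]<0 else -n
print('front',a,b,np.linalg.norm(d),'mid',(a+b)/2,'xdir',np.degrees(np.arctan2(n[1],n[0])),'centre',(a+b)/2+.07*n)
g=[f((287,141),.03),f((522,146),.03)];print('tips',g,np.linalg.norm(g[1]-g[0]),sum(g)/2)
D=np.array([f(q,.034) for q in [(295,199),(464,207),(450,366),(296,358)]]);e=D[1]-D[0];print('drawer',D.mean(0),[np.degrees(np.arctan2(*(D[j]-D[i])[::-1])).round(2) for i,j in((3,0),(2,1))],np.degrees(np.arctan2(e[1],e[0]))+90)
E
```

```text
front [ 0.59158667 -0.37161216] [ 0.43401092 -0.35133469] 0.15887508184665286 mid [ 0.51279879 -0.36147342] xdir -97.33274780788206 centre [ 0.50386459 -0.43090094]
tips [array([ 0.60442601, -0.34213965]), array([ 0.43089924, -0.31898222])] 0.17506515584946414 [ 0.51766263 -0.33056093]
drawer [ 0.55180632 -0.22504771] [np.float64(-99.04), np.float64(-99.54)] 260.8771804577574
```

```bash
python3 - <<'E'
from h import *
print(rel([.5517,-.2247,.035],[np.pi,0,-.168]))
E
```

```text
(array([-3.7 , -1.74, 24.43]), array([ 1.000e-03,  1.000e-03, -1.515e+00]))
```

```bash
python3 -m creep '[[[3.5,-0.5,0,2,0,0,-0.18],[3.5,-1,-0.2,4,0,0,-0.36],[3.5,-1.5,-0.5,6,0,0,-0.54],[3.5,-2,-1,8,0,0,-0.72],[3.5,-2.5,-1.2,10,0,0,-0.9],[3.5,-3,-1.4,12,0,0,-1.08],[3.5,-3.7,-1.74,14,0,0,-1.26],[3.5,-3.7,-1.74,15,0,0,-1.44],[3.5,-3.7,-1.74,16,0,0,-1.515],[3.5,-3.7,-1.74,17,0,0,-1.515],[3.5,-3.7,-1.74,19,0,0,-1.515],[3.5,-3.7,-1.74,22,0,0,-1.515],[3.5,-3.7,-1.74,23.8,0,0,-1.515],[3.5,-3.7,-1.74,24.4,0,0,-1.515],[3.5,-3.7,-1.74,24.4,0,0,-1.515],[1,-3.7,-1.74,24.4,0,0,-1.515],[1,-3.7,-1.74,24.4,0,0,-1.515],[1,-3.7,-1.74,24.4,0,0,-1.515],[1,-3.7,-1.74,24.4,0,0,-1.515]]]' 30
python3 - <<'E'
from h import *
d=-.021*np.array([np.cos(np.radians(-7.2)),np.sin(np.radians(-7.2))])
s=get_state();print(rel(s['eef_pos']+[*d,0],[np.pi,0,np.radians(-7.2)]))
E
```

```text
t: 12.18
eef_pos: [0.5523, -0.2249, 0.0366]
ee_rot: [3.142, -0.001, -0.171]
force: [-0.4, 0.9, 4.2]
width: 0.0138
gripper_force: 30.0
(array([-2.1 ,  0.09, -0.  ]), array([ 0.   , -0.001, -0.045]))
```

```bash
python3 -m creep '[[[1,-0.5,0,0,0,0,-0.02],[1,-1,0,0,0,0,-0.04],[1,-1.5,0.05,0,0,0,-0.06],[1,-2,0.1,0,0,0,-0.075],[1,-2.3,0.1,0,0,0,-0.075],[1,-2.3,0.1,0,0,0,-0.075],[1,-2.2,0.1,0,0,0,-0.045],[1,-2.2,0.1,0,0,0,-0.045]]]' 30
python3 -m creep '[[[3.5,0,0,0,0,0,0],[3.5,0,0,0,0,0,0],[3.5,0,0,0,0,0,0],[3.5,0,0,-4,0,0,0],[5.5,0,-2,-9,0,0,0.1],[5.5,-1,-5,-11,0,0,0.25]]]'
python3 - <<'E'
from h import *
cv2.imwrite('pics/top2.png',cv2.resize(grab_frame('top')[130:280,150:380],None,fx=3.4,fy=3.4,interpolation=cv2.INTER_CUBIC))
E
```

```text
t: 13.18
eef_pos: [0.5294, -0.2221, 0.0365]
ee_rot: [3.141, 0.001, -0.125]
force: [0.5, 0.2, 11.4]
width: 0.0135
gripper_force: 30.2
t: 13.92
eef_pos: [0.5275, -0.1713, 0.1485]
ee_rot: [-3.141, -0.003, -0.381]
force: [0.3, -0.4, -0.1]
width: 0.0494
gripper_force: 0.0
```

```bash
python3 - <<'E'
from h import *
print(rel([.542,-.14,.26],[np.pi,0,np.radians(-97.2)]))
E
```

```text
(array([  0.33,  -3.25, -10.97]), array([-0.004, -0.002,  1.307]))
```

```bash
python3 -m creep '[[[5.5,0,-1,-4,0,0,0.18],[5.5,0,-2,-8,0,0,0.36],[5.5,0.3,-3.2,-11,0,0,0.54],[5.5,0.3,-3.2,-11,0,0,0.72],[5.5,0.3,-3.2,-11,0,0,0.9],[5.5,0.3,-3.2,-11,0,0,1.08],[5.5,0.3,-3.2,-11,0,0,1.22],[5.5,0.3,-3.2,-11,0,0,1.307],[5.5,0.3,-3.2,-11,0,0,1.307],[5.5,0.3,-3.2,-11,0,0,1.307]]]'
python3 - <<'E'
from h import *
p=camera_params('wrist');i=grab_frame('wrist');np.save('w5.npy',p,allow_pickle=True);cv2.imwrite('pics/w5.png',i)
cv2.imwrite('pics/v5.png',cv2.resize(i,None,fx=1.42,fy=1.42,interpolation=cv2.INTER_CUBIC))
E
```

```text
t: 15.22
eef_pos: [0.5407, -0.1426, 0.2558]
ee_rot: [3.141, -0.0, -1.681]
force: [0.1, 0.1, -0.6]
width: 0.0549
gripper_force: 0.0
```

View pics/v5.png

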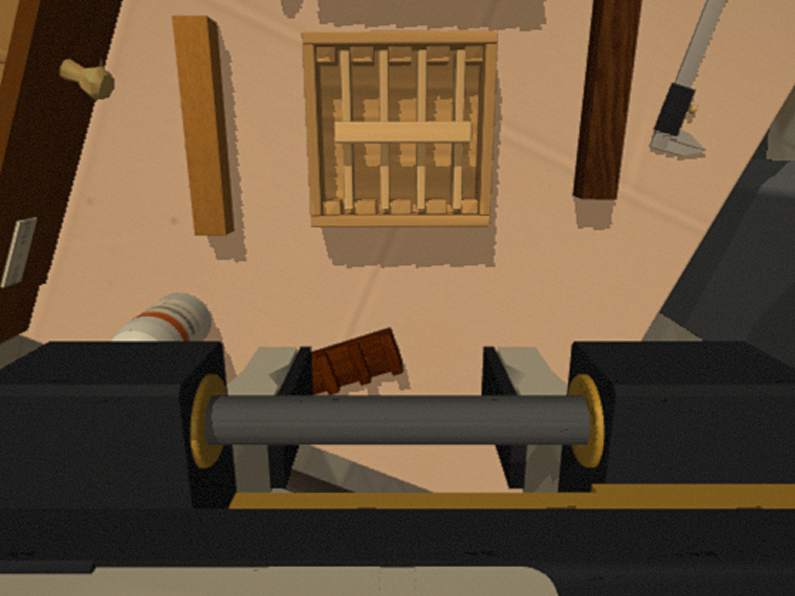

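The drawer is now square in the view, with rim corners (303,33), (497,33), (489,226), (312,226) and the divider still in its slots. The glue bottle at (170,320) is near the push start, so I'll check clearance.

```bash
python3 - <<'E'
from h import *
p=np.load('w5.npy',allow_pickle=True).item()
f=lambda q,z,p=p:ray(p,((q[0]+.5)/1.42-.5,(q[1]+.5)/1.42-.5),z)[:2]
D=np.array([f(q,.034) for q in [(303,33),(497,33),(489,226),(312,226)]]);e=D[1]-D[0];g=D[2]-D[3]
print('drawer',D.mean(0),[np.linalg.norm(D[i]-D[i-1]).round(4) for i in range(4)],[np.degrees(np.arctan2(*(D[j]-D[i])[::-1])).round(2) for i,j in((3,0),(2,1))],np.degrees([np.arctan2(*e[::-1]),np.arctan2(*g[::-1])])-270)
print('bottle edge',f((212,320),0),f((212,320),.05),f((212,320),.1),'top cam',ray(camera_params('top'),(211,136),.05))
print('pen',[f(q,.022) for q in((390,328),(404,372))])
a=np.radians(-97.2);u=np.array([np.cos(a),np.sin(a)]);l=np.array([-u[1],u[0]])
c=np.array([.504,-.431]);w=D.mean(0)-c;print('in case frame',w@u,w@l)
t=D.mean(0)-.095*u;print(t,rel([*t,.014],[np.pi,0,a]))
E
```

```text
drawer [ 0.53085737 -0.22017532] [np.float64(0.1277), np.float64(0.1279), np.float64(0.1277), np.float64(0.1282)] [np.float64(-96.16), np.float64(-96.01)] [-96.34499291 -96.34079045]
bottle edge [ 0.70179186 -0.09108277] [ 0.68150763 -0.10589706] [ 0.6612234  -0.12071135] top cam [ 0.7236599  -0.09036201  0.05      ]
pen [array([ 0.55473231, -0.07556594]), array([ 0.54778094, -0.03693411])]
in case frame -0.2125283907679215 0.00022225539948448822
[ 0.54276403 -0.12592442] (array([-1.680e+00, -2.000e-02,  2.419e+01]), array([ 0.   , -0.   ,  0.015]))
```

```bash
python3 -m creep '[[[5.5,-1.7,0,6,0,0,0.015],[5.5,-1.7,0,12,0,0,0.015],[5.5,-1.7,0,18,0,0,0.015],[5.5,-1.7,0,22,0,0,0.015],[5.5,-1.7,0,24.2,0,0,0.015],[5.5,-1.7,0,24.2,0,0,0.015],[5.5,-1.7,0,24.2,0,0,0.015]]]' && python3 -m creep '[[[5.5,1,0,0,0,0,0],[5.5,1.8,0,0,0,0,0],[5.5,2.6,0,0,0,0,0],[5.5,3.2,0,0,0,0,0],[5.5,4,0,0,0,0,0],[5.5,4.8,0,0,0,0,0],[5.5,5.6,0,0,0,0,0],[5.5,6.4,0,0,0,0,0],[5.5,7.2,0,0,0,0,0],[5.5,8,0,0,0,0,0],[5.5,8.8,0,0,0,0,0],[5.5,9.6,0,0,0,0,0],[5.5,10.4,0,0,0,0,0],[5.5,11,0,0,0,0,0]]]'
```

```text
t: 16.15
eef_pos: [0.5436, -0.1257, 0.015]
ee_rot: [-3.14, 0.0, -1.697]
force: [0.2, -0.4, 0.9]
width: 0.0548
gripper_force: 0.0
t: 17.9
eef_pos: [0.5287, -0.2353, 0.014]
ee_rot: [3.141, -0.0, -1.698]
force: [0.7, 4.4, 1.4]
width: 0.055
gripper_force: 1.9
```

```bash
python3 -m creep '[[[5.5,0.6,0,0,0,0,0],[5.5,1.2,0,0,0,0,0],[5.5,1.8,0,0,0,0,0],[5.5,2.4,0,0,0,0,0],[5.5,3,0,0,0,0,0],[5.5,3.6,0,0,0,0,0],[5.5,4.2,0,0,0,0,0],[5.5,4.8,0,0,0,0,0]]]' && python3 -m creep '[[[5.5,0.6,0,0,0,0,0],[5.5,1.2,0,0,0,0,0],[5.5,1.8,0,0,0,0,0],[5.5,2.4,0,0,0,0,0],[5.5,3,0,0,0,0,0],[5.5,3.6,0,0,0,0,0],[5.5,4.2,0,0,0,0,0],[5.5,4.8,0,0,0,0,0],[5.5,5.4,0,0,0,0,0],[5.5,6,0,0,0,0,0]]]'
```

```text
t: 18.9
eef_pos: [0.5227, -0.2828, 0.014]
ee_rot: [3.141, 0.0, -1.698]
force: [0.5, 3.4, 1.0]
width: 0.0555
gripper_force: 1.7
t: 20.15
eef_pos: [0.5152, -0.3423, 0.014]
ee_rot: [3.142, 0.0, -1.698]
force: [0.3, 3.0, 1.8]
width: 0.055
gripper_force: 1.4
```

```bash
python3 -m creep '[[[5.5,0.3,0,0,0,0,0],[5.5,0.6,0,0,0,0,0],[5.5,0.8,0,0,0,0,0]]]' && python3 -m creep '[[[5.5,0.2,0,0,0,0,0],[5.5,0.3,0,0,0,0,0],[5.5,0.3,0,0,0,0,0]]]'
```

```text
t: 20.52
eef_pos: [0.5142, -0.3499, 0.014]
ee_rot: [3.142, 0.0, -1.698]
force: [1.1, 2.1, 0.8]
width: 0.055
gripper_force: 1.4
t: 20.9
eef_pos: [0.5142, -0.3504, 0.0141]
ee_rot: [-3.142, 0.003, -1.698]
force: [2.9, 17.3, 4.7]
width: 0.0551
gripper_force: 8.8
```

```bash
python3 -m creep '[[[5.5,0.15,0,0,0,0,0],[5.5,0.15,0,0,0,0,0]]]'; python3 -m creep '[[[5.5,-2,0,0,0,0,0],[5.5,-4,0,0,0,0,0],[5.5,-5,0,-6,0,0,0],[5.5,-5,0,-12,0,0,0],[5.5,-5,0,-18,0,0,0],[5.5,-5,0,-22,0,0,0],[5.5,-5,0,-22,0,0,0],[5.5,-5,0,-22,0,0,0]]]'
python3 - <<'E'
from h import *
p=camera_params('wrist');i=grab_frame('wrist');np.save('w6.npy',p,allow_pickle=True);cv2.imwrite('pics/w6.png',i)
cv2.imwrite('pics/v6.png',cv2.resize(i[0:240,100:420],None,fx=2.5,fy=2.5,interpolation=cv2.INTER_CUBIC))
E
```

```text
t: 21.15
eef_pos: [0.5143, -0.3504, 0.0141]
ee_rot: [-3.142, 0.004, -1.699]
force: [4.4, 26.4, 8.4]
width: 0.055
gripper_force: 13.2
t: 22.15
eef_pos: [0.5196, -0.3042, 0.2334]
ee_rot: [3.141, 0.0, -1.698]
force: [-0.3, -0.7, -0.4]
width: 0.0548
gripper_force: 0.0
```

View pics/v6.png

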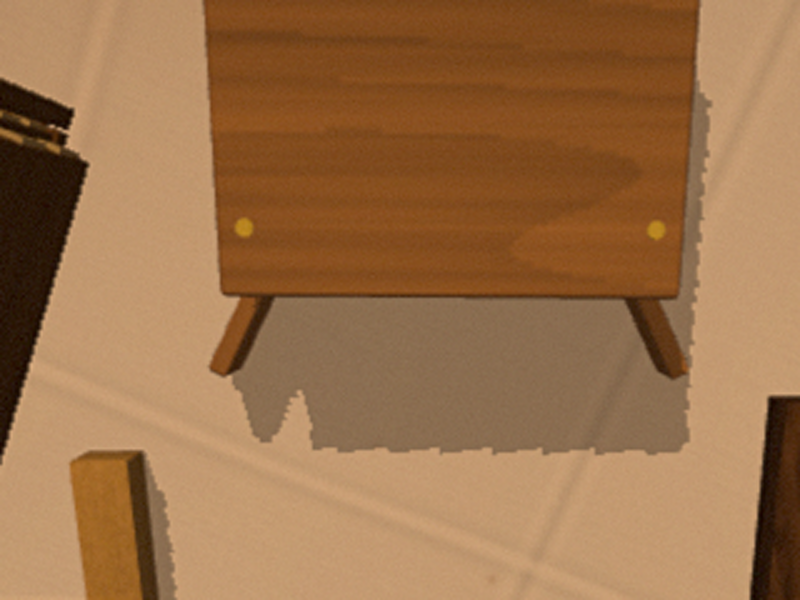

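The view shows the case with the drawer inside and hidden under the roof line at row 295, with both guides clear. The push rose to 26 N with no motion, so it is at the stop. I'll check the front face numerically from farther back.

```bash
python3 -m creep '[[[5.5,-5,0,0,0,0,0],[5.5,-10,0,2,0,0,0],[5.5,-14,0,4,0,0,0],[5.5,-15,0,4,0,0,0],[5.5,-15,0,4,0,0,0],[5.5,-15,0,4,0,0,0]]]'
python3 - <<'E'
from h import *
p=camera_params('wrist');i=grab_frame('wrist');np.save('w7.npy',p,allow_pickle=True);cv2.imwrite('pics/w7.png',i)
V=p['view'];print('cam',-V[:3,:3].T@V[:3,3])
a=np.radians(-97.2);u=np.array([np.cos(a),np.sin(a)]);l=np.array([-u[1],u[0]]);c=np.array([.504,-.431])
for lat in(-.03,-.006,.02):
  def q(x,z): return proj(p,[*(c+x*u+lat*l),z])[0].round(1)
  print(lat,'caseTopFront',q(-.07,.062),q(-.065,.062),'drawer top',q(-.068,.034),'bot',q(-.068,0),'bot if 5 short',q(-.073,0))
  uu=int(q(-.068,.02)[0]);v0=int(q(-.07,.062)[1])
  for v in range(max(0,v0-12),v0+32): print(v,i[v,uu-1:uu+2].mean(0).astype(int),end=' ')
  print()
E
```

```text
t: 22.95
eef_pos: [0.5391, -0.1567, 0.1942]
ee_rot: [-3.142, -0.0, -1.698]
force: [0.9, -0.5, -0.8]
width: 0.055
gripper_force: 0.0
cam [ 0.53095073 -0.22763107  0.35220124]
-0.03 caseTopFront [ 326.8 -112.3] [ 327.  -121.4] drawer top [322.1 -94.2] bot [317.5 -73. ] bot if 5 short [317.4 -65.9]

-0.006 caseTopFront [ 290.2 -112.1] [ 290.3 -121.3] drawer top [289.2 -94. ] bot [288.1 -72.9] bot if 5 short [288.1 -65.8]

0.02 caseTopFront [ 250.6 -112. ] [ 250.4 -121.1] drawer top [253.5 -93.9] bot [256.3 -72.8] bot if 5 short [256.4 -65.7]
```

```bash
python3 -m creep '[[[5.5,1,0,-2,0,0.15,0],[5.5,2,0,-4,0,0.3,0],[5.5,4,0,-4,0,0.45,0],[5.5,5,0,-4,0,0.5,0],[5.5,5,0,-4,0,0.5,0],[5.5,5,0,-4,0,0.5,0]]]'
cat > k.py <<'E'
from h import *
p=camera_params('wrist');i=grab_frame('wrist');np.save('w8.npy',p,allow_pickle=True);cv2.imwrite('pics/w8.png',i)
V=p['view'];print('cam',-V[:3,:3].T@V[:3,3])
a=np.radians(-97.2);u=np.array([np.cos(a),np.sin(a)]);l=np.array([-u[1],u[0]]);c=np.array([.504,-.431])
for lat in(-.03,-.006,.02):
  def q(x,z): return proj(p,[*(c+x*u+lat*l),z])[0].round(1)
  print(lat,'caseTopFront',q(-.07,.062),'drawer top',q(-.068,.034),'bot',q(-.068,0),'bot if 5 short',q(-.073,0))
  uu=int(q(-.068,.02)[0]);v0=int(q(-.07,.062)[1])
  for v in range(max(0,v0-8),v0+60): print(v,*i[v,uu-1:uu+2].mean(0).astype(int),end='; ')
  print()
E
python3 k.py
```

```text
t: 23.75
eef_pos: [0.5329, -0.2059, 0.2344]
ee_rot: [-3.141, -0.499, -1.699]
force: [0.2, 0.7, 0.2]
width: 0.0552
gripper_force: 0.0
cam [ 0.53532392 -0.19314804  0.40760313]
-0.03 caseTopFront [310.2 117.7] drawer top [308.1 127.7] bot [306. 140.] bot if 5 short [306.1 144. ]
109 29 80 138; 110 31 81 137; 111 28 77 134; 112 32 78 133; 113 31 78 134; 114 32 81 139; 115 31 81 141; 116 36 84 143; 117 30 82 142; 118 25 65 116; 119 24 53 90; 120 17 43 71; 121 44 85 120; 122 52 97 135; 123 50 93 131; 124 50 92 128; 125 48 92 128; 126 51 94 131; 127 52 93 131; 128 53 94 132; 129 48 92 129; 130 49 90 126; 131 38 72 100; 132 37 64 90; 133 34 65 89; 134 37 66 93; 135 33 64 91; 136 37 70 96; 137 37 68 94; 138 33 60 84; 139 33 60 85; 140 38 67 95; 141 31 64 89; 142 34 59 82; 143 69 95 124; 144 83 114 144; 145 84 114 145; 146 83 115 146; 147 85 116 146; 148 84 116 145; 149 83 113 146; 150 85 114 145; 151 83 115 145; 152 86 116 146; 153 84 114 145; 154 85 114 145; 155 85 114 145; 156 85 115 146; 157 86 116 147; 158 84 114 145; 159 85 114 146; 160 85 114 145; 161 85 114 145; 162 86 115 146; 163 84
[... 1810 characters left out ...]
1; 132 34 63 89; 133 35 66 90; 134 38 66 92; 135 36 66 91; 136 36 69 96; 137 37 68 97; 138 35 66 93; 139 39 69 97; 140 41 75 104; 141 34 66 93; 142 35 62 87; 143 69 97 127; 144 85 116 147; 145 86 117 148; 146 85 115 146; 147 86 117 146; 148 85 116 145; 149 86 118 149; 150 84 113 146; 151 82 113 145; 152 84 115 147; 153 84 115 147; 154 81 114 144; 155 86 116 147; 156 85 116 147; 157 85 116 147; 158 86 116 146; 159 86 117 147; 160 86 117 147; 161 85 116 147; 162 85 115 146; 163 83 112 144; 164 84 115 146; 165 85 115 146; 166 83 114 145; 167 85 113 146; 168 85 116 146; 169 83 114 146; 170 86 116 147; 171 85 117 147; 172 84 115 146; 173 83 114 145; 174 85 117 148; 175 83 114 145; 176 86 115 146;
```

The roof edge projects where predicted. The drawer face edges (rows 131 and 143) are the same across all three columns and put the front about 2–3 mm proud of the case mouth. So the drawer is home and square, and the robot is clear.

```bash
python3 -c "
from station import *
print(job_done())"
```

```text
the job is handed in; nothing more can be done
None
```

I seated the divider in all four slots and let go of it on the table, then pushed the drawer square and fully home in the case and handed the job in at about 24 s; no verdict came back.

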